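Hang the blade cover on the slicer

TASK

Put the white blade cover on the steel slicer: lift it by its upright grip, press the large end of its keyhole over the headed stud on the sloping bed, then slide it down the slope until the stud is fully home at the end of the narrow slot, and let go with the cover lying flat and straight on the bed. Feel for the stud and never push the cover against the slicer harder than about 30 N; leave the dish, tin, glasses and bottle where they stand.

Things in the scene. Friction and masses are not known exactly. Their poses are not given: they have to be found in the camera images.
- bed (a point): On the slicer's bed face, mid cross groove, 85 mm above the counter. x up the slope (15 deg), y across, z out of the bed. A rigid headed stud stands along z at x = 0, clamped anywhere in the groove from y = -16 to +16 mm: not given, find it by eye or feel. Shank 7 mm across; head 19 mm across, underside 7 mm, flat top 12 mm above the bed.
- slicer: Steel hand slicer with its stud, fixed on one side of the table (the cover is on the other). Origin on the counter, 50 mm toward -x and 85 mm below point bed; z up, x level to its high end. Bed: x = -160 to +75 mm of point bed; rims 8 mm high, inner faces at y = +-74 mm. The bed sheet sits on rubber mounts: it gives about 1.4 mm per 10 N, 3.5 mm at most.
- cover_grip (a point): Centre of the cover's upright grip: a fin 36 mm long (x), 14 mm thick (y), rising from the plate's top to 50 mm above the plate's underside. This point is 27.5 mm above the underside, 5 mm toward -x from the plate's centre. z out of the plate's top, x toward the narrow end of the keyhole (up the slope when hung).
- cover: White plastic plate 150 mm (x) by 100 mm (y), 5 mm thick, about 0.25 kg, lying flat, right side up. Origin at the centre of its underside, axes as cover_grip. Keyhole through it on the line y = 0: large end 22 mm across, corners bevelled, centred at x = 28 mm; a slot 11 mm wide runs from it toward +x and ends at x = 56 mm.
- cover_home (a point): Point on the plate's underside where the stud's axis lies when home at the end of the slot: 57.5 mm toward +x and 27.5 mm below cover_grip, 24.5 mm toward +x from the large end's centre. Axes as cover_grip.
- dish: small white sauce dish, 60 mm across, 28 mm high; origin at the centre of its underside
- tin: small plain steel tin, 52 mm across, 45 mm high; origin at the centre of its underside
- glass: clear tumbler, 68 mm across, 115 mm high, at the back; origin at the centre of its underside
- glass2: second clear tumbler of the same size, at the back; origin at the centre of its underside
- sauce: white squeeze bottle with black cap, 60 mm across, 170 mm high, at the back; origin at the centre of its underside

How it is judged:
On the way:
1. the cover lies on the bed with the stud's head through the large end of the keyhole (x of cover_home in the frame of bed between 0.012 and 0.034 m and y of cover_home in the frame of bed between -0.02 and 0.02 m and z of cover_home in the frame of bed between -0.004 and 0.004 m and x of cover_grip in the frame of bed below -0.02 m), for 0.05 s.
At the end, for the whole second after the job is handed in: The cover is locked on the stud and at rest: the stud is within 3 mm of the end of the narrow slot, the plate lies on the bed within 2.5 mm and 0.06 rad of flat, and within 0.2 rad of straight up the slope with the grip on the lower side (x of cover_home in the frame of bed between -0.003 and 0.003 m and y of cover_home in the frame of bed between -0.019 and 0.019 m and z of cover_home in the frame of bed between -0.002 and 0.0025 m and angle between the z axis of cover_home and the z axis of bed, either way round below 0.06 rad and angle between the x axis of cover_home and the x axis of bed, either way round below 0.2 rad and x of cover_grip in the frame of bed below -0.02 m and linear speed of cover below 0.01 m/s); the robot touches nothing.
It fails at once if the cover is pushed against the slicer or its stud with more than 30 N (contact force between cover and slicer above 30 N).
It fails at once if a dish, tin, glass or bottle is shifted by more than 20 mm (distance of any of dish, tin, glass, glass2, sauce from where it was at the start of the episode above 0.02 m).
It also fails if it takes over 67 s, if anything falls off the work surface, if the arm or the gripper's body presses on something with over 40 N, if the wrist force passes 120 N, or if a joint passes its speed limit or range.

ROBOT

A 6-joint arm with a two-finger parallel gripper is mounted at the origin on the work surface. World frame = base frame: x ahead of the robot, y to its left, z up, the work surface at z = 0. Lengths are in m, angles in rad, forces in N, time in s.
With the tool pointing down it reaches from about 0.375 to 0.9 m from the base axis. Payload 3.1 kg.
Tool frame: the origin (TCP) lies between the finger pads; the fingertips stand 8 mm ahead of it and the grasp point (between the pads) lies 11 mm behind it; z points along the fingers, y is the line along which they close (so a half turn about z gives the same grasp; the last joint's range is limited). The gripper opens to 85 mm and grips with 20 to 120 N. Pads are 22 mm wide; open, the fingers measure 114 mm over their backs; the gripper's body (76 mm by 85 mm) begins 54 mm behind the grasp point. The pads swing forward as they close: fully open they stand 13 mm farther back than shut.
Start: joints at [-0.178, 0.527, 1.433, -0, 1.181, -0.178], TCP at [0.625, 0, 0.239] pointing down, gripper open.
Joint ranges: [-3.08, 3.08], [-0.75, 2.2], [0.22, 2.44], [-1.43, 4.57], [0, 2.65], [-2.85, 2.85]. Speed limits (rad/s): [2.79, 2.79, 3.14, 3.14, 3.14, 3.14].

INTERFACE

Orientations are given as a unit quaternion [x, y, z, w].
In Python, from station import readout, cams, sign_off gives the robot as it stands.
- The arm moves only by the tool send_rows, never from a script. Its argument "commands" is text: rows parted by semicolons, each of 5 numbers parted by spaces: the finger opening in mm, from 0 to 85.4, then the shift along the tool's x, y, z each as a share of 0.02 m, from -1 to 1, then the turn about the tool's z as a share of 4 degrees, from -1 to 1. In form: grip dx dy dz spin; .... A call has 1 to 20 rows; each row shifts and turns the commanded pose from where the row before left it, along the tool's axes as they then stand; what a row does not reach is not made up. A row lasts 1/12 s, in which the tool goes at most 41.7 mm and 7.16 degrees, less where a joint would pass 70% of its speed; a pose out of reach is approached as far as the arm can. A call with a number of a shift or a turn outside -1 to 1 is refused whole. A call with a gripper value outside its range is refused whole. The fingers move at their own pace and stop on an object; "grip_force" is the grip in N (left out, the last holds). Time passes only in rows, so rows that do not move let the fingers close. It gives the time, the measured TCP pose, the force, the opening and the grip force at its end, in the units of the state.
- readout.sense(): the state, without advancing time (a new reading comes with each control period).
- cams.snapshot(name): name is "scene" or "side" or "wrist"; returns a dict with "pixels" (480x640x3 uint8, red, green, blue), "intrinsics" (3x3 intrinsics, pixels), "eye" and "rotation" of the camera in the world. Camera axes: x right, y down, z forward; pixel columns grow to the right and rows downward; lengths in m; the calibration is good to about 2 mm. The wrist camera is an equidistant fisheye: a pixel r from the principal point sees the ray r / f radians off the axis. A picture is of the moment at which its call begins. There is no depth.
- sign_off(): hands the job in; it is judged then, once.
The state is a dict: "t": time; "q": joint angles; "qd": joint speeds; "tau": joint torques, N m; "tcp_pos": TCP position; "tool_rot": TCP orientation; "force": force on the tool from outside, world axes, zero at the start; "ft_torque": the same for the moment, N m; "finger_gap": opening from 0.0 (shut) to 1.0 (fully open); "gripper_force": force on a finger pad.
Only numpy, scipy, OpenCV 4.12 (cv2) and the standard library are available. Lean on these libraries where they do the work, as an engineer would, in place of code of your own. Each camera call takes 0.05 s, during which the arm holds its last target. There are 200 camera calls.

## Working session

There is one attempt and no reset: what is moved stays moved. The work goes in short steps, Python scripts to look and compute and a tool call to move; the robot and the scene stay as the last step left them, time stands still between calls to the robot, and variables do not carry over. Pictures are saved under pics/ and viewed, at most 10 in all, crops included, and the job is handed in when it is done.

Besides the shell and the picture viewer there is one more tool, called after "Call:" as a command line: name --argument value ..., lists and objects as JSON in quotes. send_rows: Moves the arm, as the interface text tells. Its arguments: {"type":"object","properties":{"commands":{"type":"string"},"grip_force":{"type":"number"}},"required":["commands"]}

```bash
ls; mkdir -p pics; cat > h.py <<'E'
import numpy as np, cv2
from station import readout, cams
def snap(n,tag=None):
    s=cams.snapshot(n)
    if tag: cv2.imwrite(f'pics/{tag}.png',s['pixels'][:,:,::-1])
    return s
def ray(s,u,v,fish=False):
    K=np.array(s['intrinsics']);x=(u-K[0,2])/K[0,0];y=(v-K[1,2])/K[1,1]
    if fish:
        r=np.hypot(x,y);d=np.array([x/r*np.sin(r),y/r*np.sin(r),np.cos(r)]) if r>1e-9 else np.array([0,0,1.])
    else: d=np.array([x,y,1.])
    d=np.array(s['rotation'])@d
    return np.array(s['eye']),d/np.linalg.norm(d)
def onz(s,u,v,z,fish=False):
    o,d=ray(s,u,v,fish);return o+d*(z-o[2])/d[2]
def tri(r1,r2):
    (o1,d1),(o2,d2)=r1,r2
    A=np.c_[d1,-d2];t=np.linalg.lstsq(A,o2-o1,rcond=None)[0]
    a,b=o1+t[0]*d1,o2+t[1]*d2
    return (a+b)/2,np.linalg.norm(a-b)
def proj(s,p,fish=False):
    K=np.array(s['intrinsics']);c=np.array(s['rotation']).T@(np.array(p)-np.array(s['eye']))
    if fish:
        th=np.arctan2(np.hypot(c[0],c[1]),c[2]);h=np.hypot(c[0],c[1])+1e-12;x,y=th*c[0]/h,th*c[1]/h
    else: x,y=c[0]/c[2],c[1]/c[2]
    return K[0,0]*x+K[0,2],K[1,1]*y+K[1,2]
E
python3 - <<'E'
from h import *
import pickle
d={n:snap(n,n+'0') for n in('scene','side','wrist')}
pickle.dump(d,open('d0.pkl','wb'))
for n in d: print(n,d[n]['eye'],np.round(d[n]['rotation'],3).tolist(),np.array(d[n]['intrinsics']).tolist())
print(readout.sense())
im=np.hstack([cv2.imread('pics/%s0.png'%n) for n in('scene','side')])
E
```

```text
pics
scene [1.04023306 0.33831756 0.46464372] [0.387, 0.798, -0.412, -0.21] [[467.5435735656155, 0.0, 321.1120896095591], [0.0, 467.5435735656155, 245.85251704599952], [0.0, 0.0, 1.0]]
side [ 0.22732413 -0.82127805  0.56292712] [0.842, -0.187, 0.116, -0.492] [[589.7948321655027, 0.0, 324.3898274571512], [0.0, 589.7948321655027, 244.82311174330016], [0.0, 0.0, 1.0]]
wrist [0.62523231 0.06725612 0.37283088] [0.991, 0.0, -0.001, 0.135] [[371.64829954431775, 0.0, 319.3819113413364], [0.0, 371.64829954431775, 244.19466901377336], [0.0, 0.0, 1.0]]
{'t': 0.15, 'q': array([-1.78537900e-01,  5.28287468e-01,  1.43359696e+00,  3.12195834e-05,
        1.18138698e+00, -1.78499121e-01]), 'qd': array([ 0.00067243, -0.00169353, -0.00411797,  0.00033938,  0.00066516,
        0.00042348]), 'tau': array([ 1.17890530e-03, -4.42742836e+01, -1.78276026e+01, -2.15643640e-04,
        5.61750654e-03, -9.84718270e-06]), 'tcp_pos': array([6.24475767e-01, 1.08851910e-04, 2.38540499e-01]), 'tool_rot': array([ 7.07124441e-01,  7.07088622e-01, -4.66842079e-04, -6.97720564e-04]), 'force': array([ 0.29629672, -0.28771954,  0.29542133]), 'ft_torque': array([0.00224146, 0.01715895, 0.01833951]), 'gripper_force': 0.0, 'finger_gap': 0.999272390441148}
```

```bash
sed -i 's/np.array(s\[.rotation.\])/R.from_quat(s["rotation"]).as_matrix()/; 1a from scipy.spatial.transform import Rotation as R' h.py; grep -n as_matrix h.py
```

```text
13:    d=R.from_quat(s["rotation"]).as_matrix()@d
23:    K=np.array(s['intrinsics']);c=R.from_quat(s["rotation"]).as_matrix().T@(np.array(p)-np.array(s['eye']))
```

View pics/scene0.png

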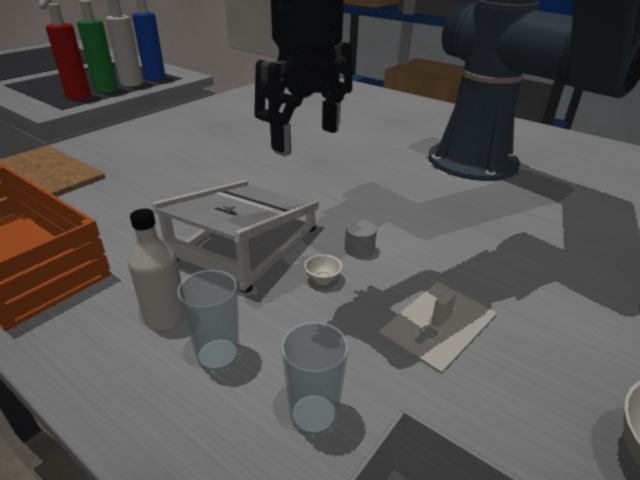

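View pics/side0.png

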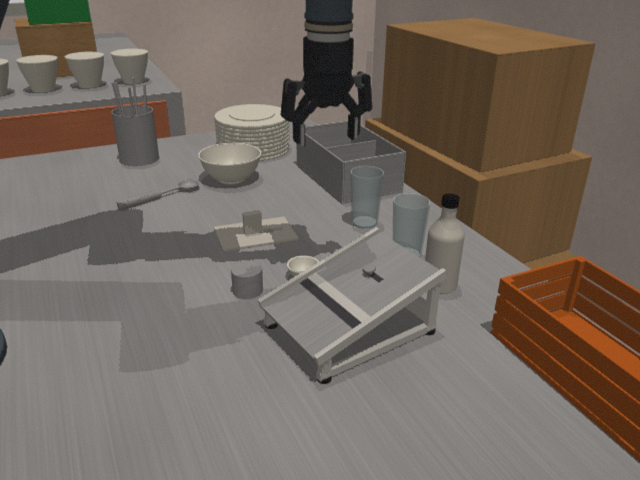

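View pics/wrist0.png

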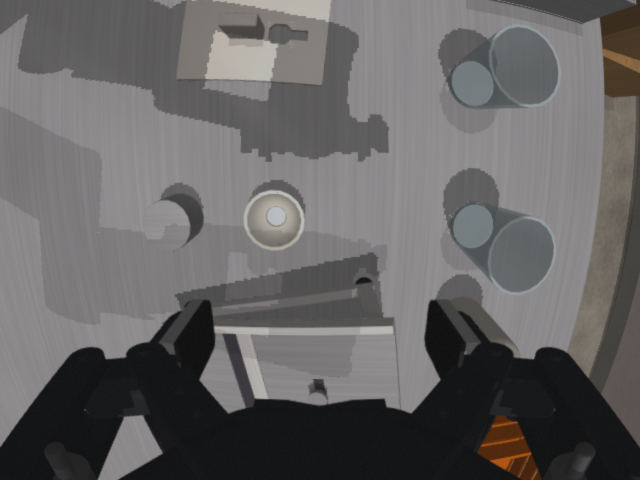

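Scene view: cover near (440,320) with its fin at (444,290), slicer at (235,215) with the stud near (228,210). Side view: fin at (252,215), stud at (369,271). Wrist view: keyhole at (280–305,34) with its narrow end toward world +x, stud at (318,388), and the slicer's high end toward +x.

```bash
python3 - <<'E'
from h import *
import pickle
d=pickle.load(open('d0.pkl','rb'))
sc,si,w=d['scene'],d['side'],d['wrist']
np.set_printoptions(precision=4,suppress=True)
def T(a,b,name):
    print(name,*tri(a,b))
T(ray(sc,444,291),ray(si,252,213),'fintop')
T(ray(sc,229,210),ray(si,370,270),'stud sc-si')
T(ray(w,318,383,True),ray(si,370,270),'stud w-si')
for n,p in {'hole':(279,34),'slotend':(306,35)}.items(): print(n,onz(w,*p,.005,True))
for n,p in {'c1':(177,79),'c2':(323,84),'c3':(188,0),'c4':(331,0)}.items(): print(n,onz(w,*p,.005,True))
print('dish',onz(w,274,219,.028,True),'tin',onz(w,165,222,.045,True))
for n,p in {'g1b':(214,366),'g2b':(473,83),'bottle':(160,320)}.items():
    pass
# slicer feet/corners side: 
for n,a,b in [('rimR hi',(155,205),(445,271)),('rim+y hi',(315,206),(377,232))]:
    T(ray(sc,*a),ray(si,*b),n)
# upscaled crops
a=cv2.resize(cv2.imread('pics/scene0.png')[170:300,140:340],None,fx=3,fy=3,interpolation=2)
b=cv2.resize(cv2.imread('pics/side0.png')[215:395,250:460],None,fx=3,fy=3,interpolation=2)[:, :]
c=np.zeros((540,800,3),np.uint8)
c[:, :400]=cv2.resize(a,(400,540)) if 0 else c[:, :400]
cv2.imwrite('pics/side_crop.png',b)
E
```

```text
fintop [0.5495 0.1769 0.0517] 0.003763284204874504
stud sc-si [ 0.625  -0.1586  0.0891] 0.001365441364435302
stud w-si [ 0.6265 -0.1515  0.0837] 0.006509691484054382
hole [0.585 0.18  0.005]
slotend [0.6116 0.1782 0.005 ]
c1 [0.4792 0.1404 0.005 ]
c2 [0.6282 0.1269 0.005 ]
c3 [0.4882 0.2285 0.005 ]
c4 [0.6363 0.2172 0.005 ]
dish [ 0.5816 -0.0034  0.028 ] tin [ 0.4771 -0.0016  0.045 ]
rimR hi [ 0.7069 -0.2321  0.1078] 0.004875443108253616
rim+y hi [ 0.6401 -0.0442  0.1225] 0.11642443984655013
```

View pics/side_crop.png

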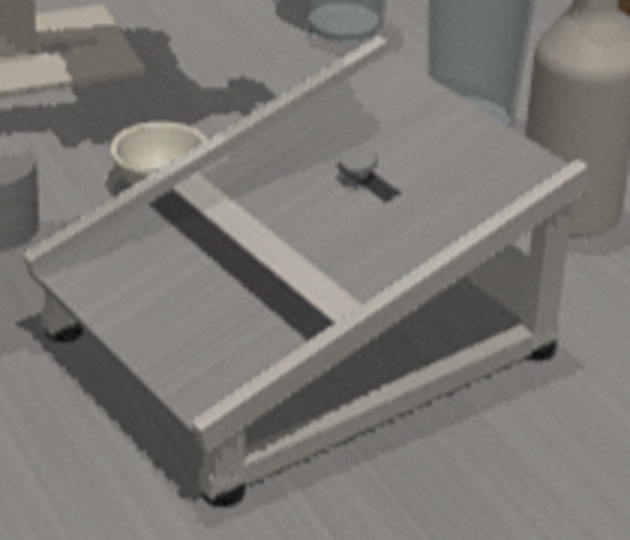

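The crop shows the stud head at side pixel (369,268), close to the far (+y) end of its groove. The rim ends are at (316,357), (445,270), (259,301) and (378,228).

```bash
python3 - <<'E'
from h import *
import pickle
d=pickle.load(open('d0.pkl','rb'))
sc,si,w=d['scene'],d['side'],d['wrist']
np.set_printoptions(precision=4,suppress=True)
for n,a,b in [('lo-y',(247,184),(316,357)),('hi-y',(157,207),(445,270)),('lo+y',(317,206),(259,301)),('hi+y',(244,236),(379,229))]:
    print(n,*tri(ray(sc,*a),ray(si,*b)))
print('stud',*tri(ray(sc,228,209),ray(si,369,268)))
a=cv2.resize(cv2.imread('pics/scene0.png')[170:300,140:340],None,fx=4,fy=4,interpolation=2)
cv2.imwrite('pics/scene_crop.png',a)
E
```

```text
lo-y [ 0.487  -0.2621  0.0454] 0.0009384838872602538
hi-y [ 0.7085 -0.2277  0.1066] 0.00760753445656745
lo+y [ 0.4638 -0.107   0.0443] 0.0025762388693180713
hi+y [ 0.6845 -0.0706  0.1064] 0.012178775670211897
stud [ 0.6253 -0.1579  0.0918] 0.0018549005250885543
```

View pics/scene_crop.png

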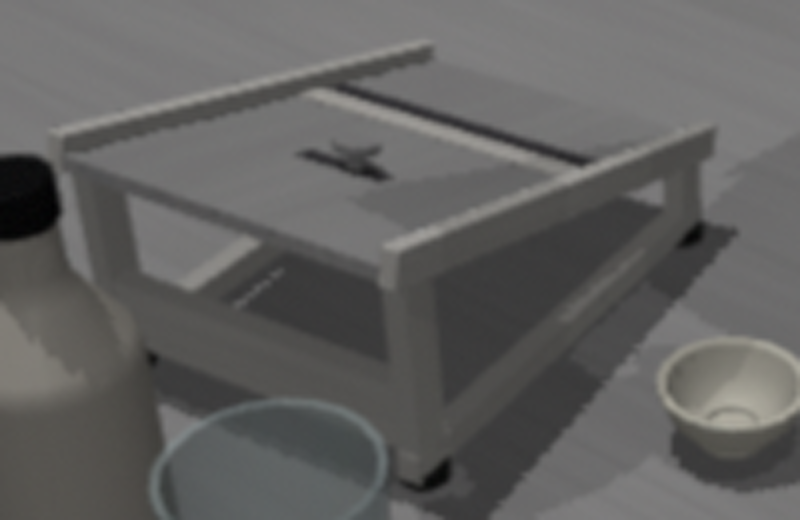

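The head sits at scene pixel (229,208), slightly to +y of the groove's middle. The slicer yaw is about +9° and the cover about −5°. I'll move over the cover and spin so the wrist camera ends up on the keyhole side.

Call:
send_rows --commands "60 1 -0.39 0 0;60 1 -0.39 0 0;60 1 -0.39 0 0;60 1 -0.39 0 0;60 1 -0.39 0 0;60 1 -0.39 0 0;60 1 -0.39 0 0;60 1 -0.39 0 0;60 1 -0.39 0 0;60 0 0 0 1;60 0 0 0 1;60 0 0 0 1;60 0 0 0 1;60 0 0 0 1;60 0 0 0 1;60 0 0 0 1;60 0 0 0 1;60 0 0 0 1;60 0 0 0 1;60 0 0 0 1" --grip_force 40

```text
t: 1.82
tcp_pos: [0.5545, 0.18, 0.239]
tool_rot: [0.921, 0.389, -0.0, -0.0]
force: [0.1, -0.3, 0.2]
finger_gap: 0.702
gripper_force: 0.0
```

Call:
send_rows --commands "60 0 0 0 1;60 0 0 0 1;60 0 0 0 1;60 0 0 0 1;60 0 0 0 1;60 0 0 0 1;60 0 0 0 1;60 0 0 0 1;60 0 0 0 1;60 0 0 0 1;60 0 0 0 1;60 0 0 0 1;60 0 0 0 0.75;60 0 0 0 0"

```text
t: 2.98
tcp_pos: [0.5545, 0.18, 0.239]
tool_rot: [0.999, -0.044, -0.0, 0.0]
force: [-0.2, -0.0, 0.0]
finger_gap: 0.705
gripper_force: 0.0
```

```bash
python3 - <<'E'
from h import *
import pickle
s=snap('wrist','wrist1');pickle.dump(s,open('w1.pkl','wb'))
r=readout.sense();print(r['t'],r['q'],r['tcp_pos'],s['eye'],r['force']);print(R.from_quat(r['tool_rot']).as_matrix().round(3))
E
```

```text
3.0333 [1.22340095e-01 4.71394414e-01 1.54031584e+00 7.14539479e-06
 1.13056440e+00 1.77926561e+00] [0.55455138 0.18002215 0.23901837] [0.62243183 0.17376597 0.3733156 ] [ 0.24157784 -0.77121135  0.11168349]
[[ 0.996 -0.086 -0.001]
 [-0.086 -0.996 -0.   ]
 [-0.001  0.    -1.   ]]
```

View pics/wrist1.png

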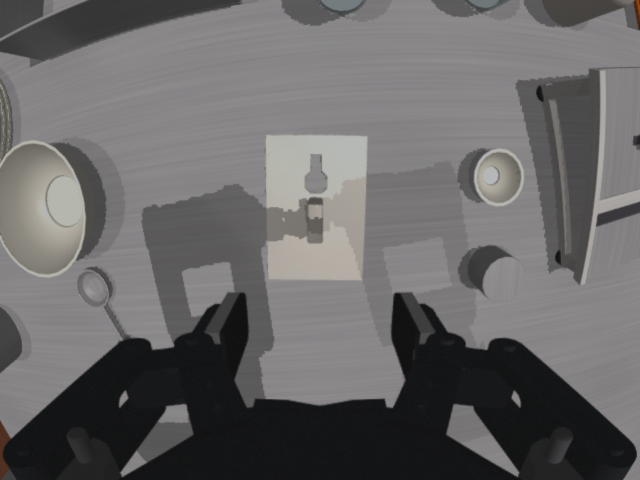

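Wrist view: the plate corners are at (266,136), (367,136), (362,279) and (268,279). The hole is at (316,180), the slot end at (316,154), and the fin spans (308–323, 199–243), all aligned with the tool axes.

```bash
python3 - <<'E'
from h import *
import pickle
np.set_printoptions(precision=4,suppress=True)
s=pickle.load(open('w1.pkl','rb'));d=pickle.load(open('d0.pkl','rb'));w=d['wrist']
C=np.array([onz(s,u,v,.005,True) for u,v in[(266,136),(367,136),(362,279),(268,279)]])
print(C);print('lens',np.linalg.norm(C-np.roll(C,-1,0),axis=1),'ctr',C.mean(0))
ax=(C[0]+C[1]-C[2]-C[3])/2;ax/=np.linalg.norm(ax);print('yaw',np.degrees(np.arctan2(ax[1],ax[0])),'grip',C.mean(0)-.005*ax)
for p in[(316,180),(316,154)]: print(onz(s,*p,.005,True))
print('hole tri',tri(ray(s,316,180,True),ray(w,279,34,True)))
print('fin top mid',[onz(s,*p,.05,True) for p in[(308,199),(323,199),(307,220),(323,220)]])
sc,si=d['scene'],d['side']
P={n:tri(ray(sc,*a),ray(si,*b))[0] for n,a,b in [('l-',(247.5,181.5),(316,356)),('h-',(153.5,204),(444.5,269)),('l+',(318.5,202.5),(259.3,300)),('h+',(237,233),(378,228))]}
print(P)
print('yaws',[np.degrees(np.arctan2(*(P[a]-P[b])[[1,0]])) for a,b in[('h-','l-'),('h+','l+')]], np.degrees(np.arctan2(*(P['l+']-P['l-'])[[1,0]])),np.degrees(np.arctan2(*(P['h+']-P['h-'])[[1,0]])))
print('stud',tri(ray(sc,229.2,208.),ray(si,369.5,268.3)))
E
```

```text
[[0.6355 0.225  0.005 ]
 [0.6266 0.1261 0.005 ]
 [0.4786 0.1406 0.005 ]
 [0.4873 0.2404 0.005 ]]
lens [0.0993 0.1487 0.1001 0.1489] ctr [0.557 0.183 0.005]
yaw -5.7546037691554295 grip [0.552  0.1835 0.005 ]
[0.5869 0.18   0.005 ]
[0.6127 0.1777 0.005 ]
hole tri (array([0.586 , 0.1799, 0.0054]), np.float64(0.0019096985065483762))
fin top mid [array([0.5751, 0.1877, 0.05  ]), array([0.574 , 0.1746, 0.05  ]), array([0.5564, 0.1904, 0.05  ]), array([0.5552, 0.1762, 0.05  ])]
{'l-': array([ 0.4852, -0.2635,  0.0492]), 'h-': array([ 0.7081, -0.2311,  0.1104]), 'l+': array([ 0.4618, -0.1081,  0.0488]), 'h+': array([ 0.6843, -0.077 ,  0.1101])}
yaws [np.float64(8.282772803371504), np.float64(7.969521669531402)] 98.58677624874629 98.75790305649464
stud (array([ 0.6241, -0.1586,  0.0924]), np.float64(0.0011722355547288533))
```

Call:
send_rows --commands "60 -0.14 -0.17 1 0.15;60 0 0 1 0;60 0 0 1 0;60 0 0 1 0;60 0 0 1 0;60 0 0 1 0;60 0 0 1 0;60 0 0 1 0;60 0 0 1 0;60 0 0 1 0;60 0 0 0.95 0;60 0 0 0 0;60 0 0 0 0;0 0 0 0 0;0 0 0 0 0;0 0 0 0 0;0 0 0 0 0;0 0 0 0 0;0 0 0 0 0;0 0 0 0 0" --grip_force 40

```text
t: 4.7
tcp_pos: [0.5532, 0.1839, 0.0216]
tool_rot: [0.999, -0.049, 0.001, -0.0]
force: [-0.6, -0.2, 6.4]
finger_gap: 0.162
gripper_force: 40.6
```

Call:
send_rows --commands "0 0 0 0 0;0 0 0 0 0;0 0 0 0 0;0 0 0 0 0"

```text
t: 5.03
tcp_pos: [0.5532, 0.1839, 0.0216]
tool_rot: [0.999, -0.049, 0.001, -0.0]
force: [-0.8, 1.2, 6.2]
finger_gap: 0.159
gripper_force: 40.6
```

Call:
send_rows --commands "0 0 0 -0.3 0;0 0 0 -0.6 0;0 0 0 -1 0;0 0 0 -1 0;0 0 0 -1 0;0 0 0 -1 0;0 0 0 -1 0;0 0 0 -1 0;0 0 0 -1 0;0 0 0 -1 0;0 0 0 0 0;0 0 0 0 -0.5;0 0 0 0 -0.75;0 0 0 0 -0.75;0 0 0 0 -0.75;0 0 0 0 -0.5;0 0 0 0 -0.25;0 0 0 0 0;0 0 0 0 0"

```text
t: 6.62
tcp_pos: [0.5518, 0.1835, 0.1977]
tool_rot: [0.997, 0.073, -0.001, 0.0]
force: [-0.4, -0.8, -1.5]
finger_gap: 0.162
gripper_force: 39.4
```

Call:
send_rows --commands "0 -0.1 0.5 0 0;0 -0.21 0.97 0 0;0 -0.21 0.97 0 0;0 -0.21 0.97 0 0;0 -0.21 0.97 0 0;0 -0.21 0.97 0 0;0 -0.21 0.97 0 0;0 -0.21 0.97 0 0;0 -0.21 0.97 0 0;0 -0.21 0.97 0 0;0 -0.21 0.97 0 0;0 -0.21 0.97 0 0;0 -0.21 0.97 0 0;0 -0.21 0.97 0 0;0 -0.21 0.97 0 0;0 -0.21 0.97 0 0;0 -0.21 0.97 0 0;0 -0.21 0.97 0 0;0 -0.11 0.48 0 0;0 0 0 0 0"

```text
t: 8.28
tcp_pos: [0.5284, -0.1756, 0.1984]
tool_rot: [0.997, 0.072, 0.0, 0.001]
force: [0.1, 0.4, -2.0]
finger_gap: 0.158
gripper_force: 39.4
```

```bash
python3 - <<'E'
from h import *
import pickle
s=snap('wrist','wrist2');pickle.dump(s,open('w2.pkl','wb'))
r=readout.sense();print(r['t'],r['tcp_pos'],r['force'],s['eye'],r['finger_gap']);print(R.from_quat(r['tool_rot']).as_matrix().round(3))
E
```

```text
8.3333 [ 0.52819841 -0.17393943  0.19824653] [-0.71489488 -0.17490053 -1.19067252] [ 0.59570721 -0.16614986  0.33278255] 0.1590211060478585
[[ 0.99   0.144 -0.   ]
 [ 0.144 -0.99   0.   ]
 [-0.    -0.    -1.   ]]
```

View pics/wrist2.png

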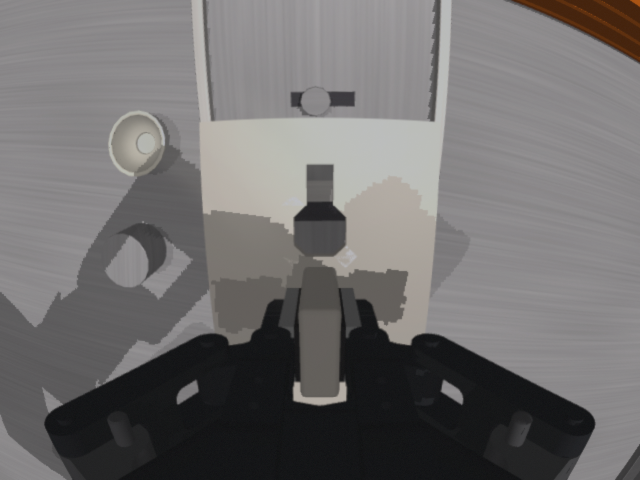

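Wrist view with the cover held: stud head at (316,100), groove from 291 to 355 along row 99, keyhole large end at (320,230) and slot at (320,165). The cover is straight with the bed.

```bash
python3 - <<'E'
from h import *
import pickle
np.set_printoptions(precision=4,suppress=True)
s=pickle.load(open('w2.pkl','rb'));d=pickle.load(open('d0.pkl','rb'))
tcp=np.array([.5282,-.1739,.1982]);g=np.radians(8.28)
xt=np.array([np.cos(g),np.sin(g),0]);yt=np.array([np.sin(g),-np.cos(g),0])
def rel(p): return (p-tcp)@xt,(p-tcp)@yt,p
print('head',rel(onz(s,316,100.5,.0966,True)))
print('grooveL,R',rel(onz(s,291,99,.085,True)),rel(onz(s,355,99,.085,True)))
zt=.1982-.0216+.005
for n,p in {'hole':(320,230),'slot end':(320,165),'e1':(202,121),'e2':(437,121)}.items(): print(n,rel(onz(s,*p,zt,True)))
print('head tri side',tri(ray(s,316,100.5,True),ray(d['side'],369.5,267.5)))
a=[onz(s,*p,.09,True) for p in [(207,110),(197,20)]];b=[onz(s,*p,.09,True) for p in[(437,110),(446,20)]]
E
```

```text
head (np.float64(0.09585931557178298), np.float64(0.0004451146364046646), array([ 0.6231, -0.1605,  0.0966]))
grooveL,R (np.float64(0.0984422839541372), np.float64(-0.016032945434814913), array([ 0.6233, -0.1439,  0.085 ])) (np.float64(0.09851584663326118), np.float64(0.025975887278593866), array([ 0.6294, -0.1854,  0.085 ]))
hole (np.float64(0.032406673249770486), np.float64(0.002576956378689878), array([ 0.5606, -0.1718,  0.1816]))
slot end (np.float64(0.059471705586524044), np.float64(0.002596999338670241), array([ 0.5874, -0.1679,  0.1816]))
e1 (np.float64(0.07913803757727852), np.float64(-0.0461372253956285), array([ 0.5999, -0.1168,  0.1816]))
e2 (np.float64(0.07905787002751552), np.float64(0.05103939012949267), array([ 0.6138, -0.213 ,  0.1816]))
head tri side (array([ 0.6234, -0.1605,  0.0949]), np.float64(0.00018112294991298332))
```

Call:
send_rows --commands "0 0 -0.1 0.5 0;0 0 0 1 0;0 0 0 1 0;0 0 0 1 0;0 0 0 0.5 0;0 0 0 0.2 0;0 0 0 0 0;0 0 0 0 0" --grip_force 25

```text
t: 9.0
tcp_pos: [0.5287, -0.1707, 0.1146]
tool_rot: [0.997, 0.074, 0.0, 0.0]
force: [0.2, -0.5, -2.5]
finger_gap: 0.159
gripper_force: 39.4
```

Call:
send_rows --commands "0 0 0 0.1 0;0 0 0 0.1 0;0 0 0 0.1 0;0 0 0 0.1 0;0 0 0 0.1 0;0 0 0 0.1 0;0 0 0 0 0"

```text
t: 9.58
tcp_pos: [0.528, -0.171, 0.1019]
tool_rot: [0.997, 0.073, -0.0, -0.0]
force: [-1.1, 0.7, -2.6]
finger_gap: 0.162
gripper_force: 39.4
```

Call:
send_rows --commands "0 0 0 0.1 0;0 0 0 0.1 0;0 0 0 0.1 0;0 0 0 0 0"

```text
t: 9.92
tcp_pos: [0.5273, -0.1712, 0.0968]
tool_rot: [0.997, 0.073, -0.001, 0.0]
force: [-4.6, -0.9, 6.2]
finger_gap: 0.162
gripper_force: 40.9
```

Call:
send_rows --commands "0 0 0 0.1 0;0 0 0 0.1 0;0 0 0 0 0"

```text
t: 10.17
tcp_pos: [0.5262, -0.1713, 0.0928]
tool_rot: [0.997, 0.073, -0.002, -0.0]
force: [-8.0, -2.8, 6.2]
finger_gap: 0.156
gripper_force: 41.2
```

Call:
send_rows --commands "0 0 0 0.1 0;0 0 0 0.1 0;0 0 0 0 0"

```text
t: 10.42
tcp_pos: [0.5253, -0.1714, 0.0886]
tool_rot: [0.997, 0.074, -0.003, -0.0]
force: [-9.7, -4.6, 7.0]
finger_gap: 0.16
gripper_force: 41.2
```

Call:
send_rows --commands "0 0 0 0.1 0;0 0 0 0.1 0;0 0 0 0 0"

```text
t: 10.67
tcp_pos: [0.525, -0.1712, 0.0845]
tool_rot: [0.997, 0.074, -0.003, -0.001]
force: [-9.7, -4.3, 6.3]
finger_gap: 0.159
gripper_force: 41.1
```

Call:
send_rows --commands "0 0 0 0.1 0;0 0 0 0 0"

```text
t: 10.83
tcp_pos: [0.525, -0.1712, 0.0826]
tool_rot: [0.997, 0.074, -0.003, -0.001]
force: [-9.4, -1.8, 6.6]
finger_gap: 0.157
gripper_force: 41.2
```

Call:
send_rows --commands "0 0 0 0.1 0;0 0 0 0 0"

```text
t: 11.0
tcp_pos: [0.525, -0.1711, 0.0805]
tool_rot: [0.997, 0.074, -0.003, -0.001]
force: [-9.9, -2.5, 6.6]
finger_gap: 0.162
gripper_force: 41.2
```

Call:
send_rows --commands "0 0 0 0.1 0;0 0 0 0 0"

```text
t: 11.17
tcp_pos: [0.5251, -0.1711, 0.0785]
tool_rot: [0.997, 0.074, -0.003, -0.001]
force: [-8.8, -2.9, 6.0]
finger_gap: 0.156
gripper_force: 41.1
```

Call:
send_rows --commands "0 0 0 0.1 0;0 0 0 0 0"

```text
t: 11.33
tcp_pos: [0.5253, -0.171, 0.0773]
tool_rot: [0.997, 0.074, -0.003, -0.001]
force: [-9.9, -2.2, 13.4]
finger_gap: 0.159
gripper_force: 42.3
```

```bash
python3 - <<'E'
from h import *
s=snap('side');p=s['pixels'][:,:,::-1]
cv2.imwrite('pics/side3.png',cv2.resize(p[150:400,180:470],None,fx=2.3,fy=2.3,interpolation=2))
r=readout.sense();print(r['t'],r['tcp_pos'],r['force'])
E
```

```text
11.3833 [ 0.52530807 -0.17103792  0.07741527] [-10.91866128  -2.52610324  12.69321347]
```

View pics/side3.png

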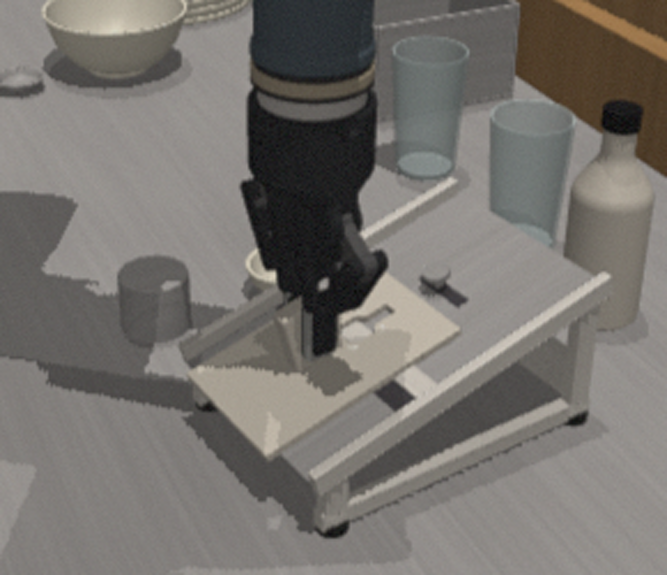

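The force rose to 13 N and the cover lies flat on the bed just below the stud (crop 435,278), so the pitch is set. I'll lift it and hover over the stud.

Call:
send_rows --commands "0 0 0 -0.5 0;0 0 0 -1 0;0 0.2 0 -0.5 0;0 0.5 0 0 0;0 0.8 0 0 0;0 0.8 0 0 0;0 0.5 0 0 0;0 0.1 0 0 0;0 0 0 0 0;0 0 0 0 0"

```text
t: 12.22
tcp_pos: [0.5847, -0.1622, 0.1156]
tool_rot: [0.997, 0.073, -0.001, -0.0]
force: [-0.5, -0.2, -1.9]
finger_gap: 0.162
gripper_force: 39.9
```

```bash
python3 - <<'E'
from h import *
import pickle
s=snap('wrist','wrist4');pickle.dump(s,open('w4.pkl','wb'))
r=readout.sense();print(r['t'],r['tcp_pos'],r['force'],s['eye']);print(R.from_quat(r['tool_rot']).as_matrix().round(3))
E
```

```text
12.2667 [ 0.58450288 -0.16222497  0.11568434] [ 0.28855742  0.11112746 -2.21155565] [ 0.65234541 -0.15268068  0.24977417]
[[ 0.989  0.146 -0.002]
 [ 0.146 -0.989  0.001]
 [-0.002 -0.001 -1.   ]]
```

View pics/wrist4.png

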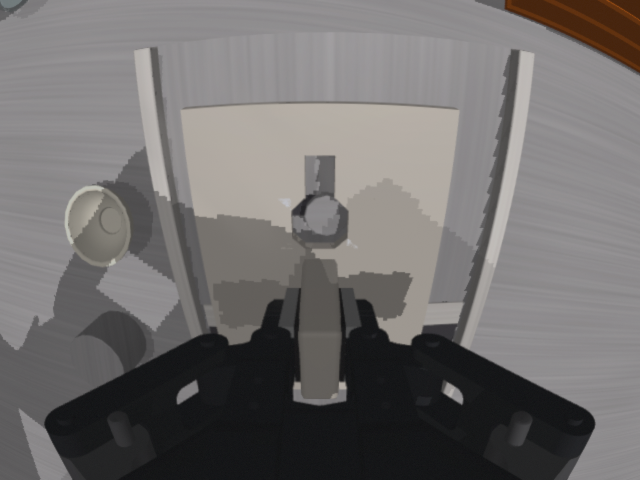

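The stud head shows through the large end: head at (322,214), hole centre at (320,220).

```bash
python3 - <<'E'
from h import *
import pickle
np.set_printoptions(precision=4,suppress=True)
s=pickle.load(open('w4.pkl','rb'))
p=s['pixels'][185:255,280:360].copy()
cv2.imwrite('pics/c4.png',cv2.resize(p[:,:,::-1],None,fx=7,fy=7,interpolation=2))
tcp=np.array([.5845,-.1622,.1157]);g=np.radians(8.4)
xt=np.array([np.cos(g),np.sin(g),0]);yt=np.array([np.sin(g),-np.cos(g),0])
def rel(p): return np.array([(p-tcp)@xt,(p-tcp)@yt,p[2]-tcp[2]])
print('head',rel(onz(s,322,214,.0966,True)),onz(s,322,214,.0966,True))
print('hole top',rel(onz(s,320,220,.1083,True)))
for q in[(182,108),(459,110)]: print('edge',rel(onz(s,*q,.1157+.011+.079*.2588-.0326*.966+.005,True)))
E
```

```text
head [ 0.039   0.0015 -0.0191] [ 0.6233 -0.158   0.0966]
hole top [ 0.0389  0.0007 -0.0074]
edge [ 0.083  -0.0486  0.005 ]
edge [0.0824 0.0504 0.005 ]
```

View pics/c4.png

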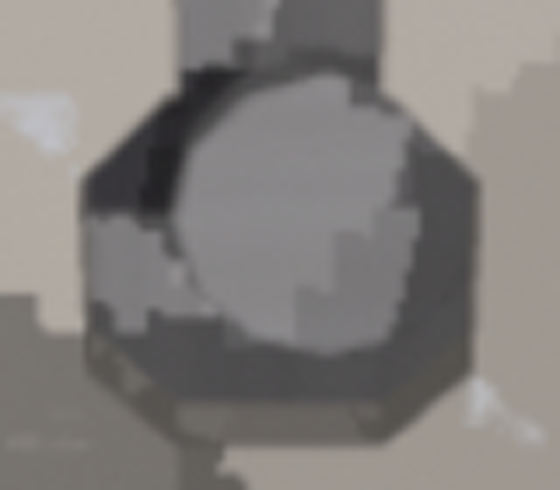

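Refined from the crop: hole at (319.9,223.8), head at (322.3,215.4), with the head slightly uphill and to the right. I'll shift and descend along the bed normal, watching the force.

Call:
send_rows --commands "0 -0.14 0.045 0 0;0 0.027 0 0.1 0;0 0.027 0 0.1 0;0 0.027 0 0.1 0;0 0 0 0 0"

```text
t: 12.68
tcp_pos: [0.5843, -0.1636, 0.1099]
tool_rot: [0.997, 0.073, -0.0, -0.0]
force: [-0.2, -0.3, -2.4]
finger_gap: 0.159
gripper_force: 39.9
```

Call:
send_rows --commands "0 0.027 0 0.1 0;0 0.027 0 0.1 0;0 0 0 0 0"

```text
t: 12.93
tcp_pos: [0.5856, -0.1634, 0.1059]
tool_rot: [0.997, 0.073, -0.0, -0.0]
force: [0.3, 0.0, -2.0]
finger_gap: 0.162
gripper_force: 39.9
```

Call:
send_rows --commands "0 0.027 0 0.1 0;0 0.014 0 0.05 0;0 0 0 0 0"

```text
t: 13.18
tcp_pos: [0.5864, -0.1633, 0.103]
tool_rot: [0.997, 0.073, -0.0, -0.0]
force: [0.3, -0.6, -1.6]
finger_gap: 0.16
gripper_force: 39.9
```

Call:
send_rows --commands "0 0.027 0 0.1 0;0 0.014 0 0.05 0;0 0 0 0 0"

```text
t: 13.43
tcp_pos: [0.5872, -0.1632, 0.1001]
tool_rot: [0.997, 0.073, -0.0, -0.0]
force: [0.7, 0.0, -1.7]
finger_gap: 0.161
gripper_force: 39.9
```

Call:
send_rows --commands "0 0.027 0 0.1 0;0 0.014 0 0.05 0;0 0 0 0 0"

```text
t: 13.68
tcp_pos: [0.588, -0.1631, 0.0971]
tool_rot: [0.997, 0.073, -0.0, -0.0]
force: [0.3, 0.1, -1.9]
finger_gap: 0.16
gripper_force: 39.9
```

Call:
send_rows --commands "0 0.014 0 0.05 0;0 0 0 0 0"

```text
t: 13.85
tcp_pos: [0.5883, -0.1631, 0.0965]
tool_rot: [0.997, 0.073, -0.0, -0.0]
force: [-1.4, 0.3, 1.0]
finger_gap: 0.163
gripper_force: 40.4
```

Call:
send_rows --commands "0 0.014 0 0.05 0;0 0 0 0 0"

```text
t: 14.02
tcp_pos: [0.5884, -0.1631, 0.0959]
tool_rot: [0.997, 0.073, -0.0, 0.0]
force: [-1.8, -0.9, 5.5]
finger_gap: 0.162
gripper_force: 40.9
```

Call:
send_rows --commands "0 0 0 0.05 0;0 0 0 0 0"

```text
t: 14.18
tcp_pos: [0.5886, -0.1631, 0.0954]
tool_rot: [0.997, 0.073, 0.0, 0.0]
force: [-2.6, 0.5, 7.7]
finger_gap: 0.157
gripper_force: 41.3
```

```bash
python3 - <<'E'
from h import *
s=snap('wrist','wrist5')
r=readout.sense();print(r['t'],r['tcp_pos'],r['force'])
cv2.imwrite('pics/c5.png',cv2.resize(s['pixels'][90:270,220:420,::-1],None,fx=3,fy=3,interpolation=2))
E
```

```text
14.2333 [ 0.58855313 -0.16311613  0.09550507] [-2.33721416  1.44440553  7.67174743]
```

View pics/c5.png

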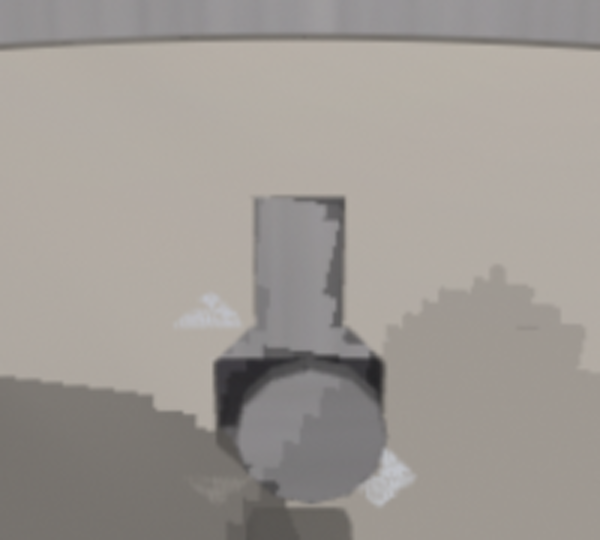

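The head is fully through the large end, at crop (312,432) against a hole centre of (300,430). I'll slide down the slope with a 1 mm sideways trim.

Call:
send_rows --commands "0 0 0.03 0 0;0 0 0.03 0 0;0 -0.097 0 0.026 0;0 -0.097 0 0.026 0;0 -0.097 0 0.026 0;0 0 0 0 0"

```text
t: 14.73
tcp_pos: [0.5856, -0.1654, 0.0949]
tool_rot: [0.997, 0.072, 0.003, 0.001]
force: [2.0, 1.4, 8.3]
finger_gap: 0.158
gripper_force: 41.3
```

Call:
send_rows --commands "0 -0.097 0 0.026 0;0 -0.097 0 0.026 0;0 -0.097 0 0.026 0;0 0 0 0 0"

```text
t: 15.07
tcp_pos: [0.5807, -0.1672, 0.0937]
tool_rot: [0.997, 0.073, 0.004, 0.002]
force: [2.4, -0.7, 8.6]
finger_gap: 0.161
gripper_force: 41.4
```

Call:
send_rows --commands "0 -0.097 0 0.026 0;0 -0.097 0 0.026 0;0 -0.097 0 0.026 0;0 0 0 0 0"

```text
t: 15.4
tcp_pos: [0.5753, -0.1684, 0.0923]
tool_rot: [0.997, 0.073, 0.004, 0.002]
force: [3.3, -1.2, 9.8]
finger_gap: 0.158
gripper_force: 41.5
```

Call:
send_rows --commands "0 -0.097 0 0.026 0;0 -0.097 0 0.026 0;0 0 0 0 0"

```text
t: 15.65
tcp_pos: [0.5716, -0.169, 0.0913]
tool_rot: [0.997, 0.073, 0.005, 0.002]
force: [3.6, -0.5, 9.0]
finger_gap: 0.158
gripper_force: 41.5
```

Call:
send_rows --commands "0 -0.097 0 0.026 0;0 0 0 0 0;0 0 0 0 0"

```text
t: 15.9
tcp_pos: [0.5698, -0.1693, 0.0908]
tool_rot: [0.997, 0.073, 0.005, 0.002]
force: [3.9, 0.5, 8.7]
finger_gap: 0.161
gripper_force: 41.5
```

Call:
send_rows --commands "0 -0.05 0 0.013 0;0 -0.05 0 0.013 0;0 0 0 0 0"

```text
t: 16.15
tcp_pos: [0.568, -0.1696, 0.0903]
tool_rot: [0.997, 0.073, 0.005, 0.002]
force: [4.5, -1.3, 10.0]
finger_gap: 0.155
gripper_force: 41.5
```

Call:
send_rows --commands "0 -0.05 0 0.013 0;0 -0.05 0 0.013 0;0 0 0 0 0"

```text
t: 16.4
tcp_pos: [0.5661, -0.1699, 0.0898]
tool_rot: [0.997, 0.073, 0.005, 0.002]
force: [3.6, -0.6, 9.9]
finger_gap: 0.158
gripper_force: 41.5
```

Call:
send_rows --commands "0 -0.05 0 0.013 0;0 0 0 0 0"

```text
t: 16.57
tcp_pos: [0.5651, -0.17, 0.0895]
tool_rot: [0.997, 0.073, 0.005, 0.002]
force: [3.4, -1.2, 9.8]
finger_gap: 0.159
gripper_force: 41.5
```

Call:
send_rows --commands "0 -0.05 0 0.013 0;0 0 0 0 0"

```text
t: 16.73
tcp_pos: [0.5646, -0.1701, 0.0894]
tool_rot: [0.997, 0.073, 0.005, 0.002]
force: [3.9, 1.0, 9.5]
finger_gap: 0.164
gripper_force: 41.5
```

Call:
send_rows --commands "0 -0.05 0 0.013 0;0 0 0 0 0"

```text
t: 16.9
tcp_pos: [0.5645, -0.1702, 0.0894]
tool_rot: [0.997, 0.073, 0.006, 0.002]
force: [6.0, 2.4, 9.7]
finger_gap: 0.162
gripper_force: 41.5
```

Call:
send_rows --commands "0 -0.05 0 0.013 0;0 0 0 0 0"

```text
t: 17.07
tcp_pos: [0.5644, -0.1702, 0.0893]
tool_rot: [0.997, 0.072, 0.007, 0.003]
force: [7.7, 3.4, 9.4]
finger_gap: 0.157
gripper_force: 41.4
```

```bash
python3 - <<'E'
from h import *
s=snap('wrist','wrist6')
r=readout.sense();print(r['t'],r['tcp_pos'],r['force'])
cv2.imwrite('pics/c6.png',cv2.resize(s['pixels'][90:270,220:420,::-1],None,fx=3,fy=3,interpolation=2))
E
```

```text
17.1167 [ 0.56442841 -0.17021768  0.08931684] [8.79470316 1.80541642 9.78779451]
```

View pics/c6.png

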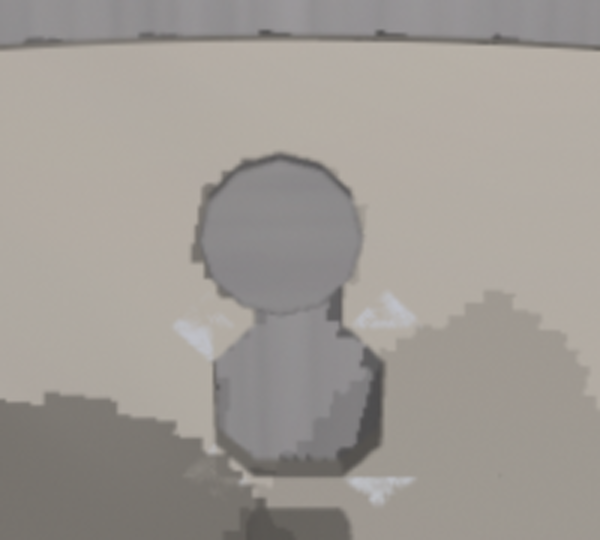

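The stud head now sits over the slot's end, at crop (282,235). Motion stopped and the x force rose to 9 N, so it is home. I'll ease the push, then open gently.

Call:
send_rows --commands "0 0.05 0 -0.02 0;0 0.05 0 -0.02 0;0 0.03 0 -0.03 0;0 0 0 0 0"

```text
t: 17.45
tcp_pos: [0.5645, -0.1701, 0.0895]
tool_rot: [0.997, 0.073, 0.004, 0.002]
force: [3.9, -0.7, 6.9]
finger_gap: 0.155
gripper_force: 41.1
```

Call:
send_rows --commands "18 0 0 0 0;24 0 0 0 0;30 0 0 0 0;36 0 0 0 0;40 0 0 0 0;40 0 0 0 0;40 0 0 0 0;40 0 0 0 0"

```text
t: 18.12
tcp_pos: [0.5603, -0.1684, 0.0872]
tool_rot: [0.997, 0.073, -0.0, -0.0]
force: [0.7, 0.6, 0.2]
finger_gap: 0.471
gripper_force: 0.0
```

Call:
send_rows --commands "40 0 0 -0.2 0;40 0 0 -0.4 0;40 0 0 -0.8 0;40 0 0 -1 0;40 0 0 -1 0;40 0 0 -1 0;40 0 0 -1 0;40 0 0 -1 0;40 0 0 0 0;40 0 0 0 0"

```text
t: 18.95
tcp_pos: [0.5611, -0.1687, 0.2171]
tool_rot: [0.997, 0.073, 0.002, 0.001]
force: [0.4, -0.3, -0.9]
finger_gap: 0.469
gripper_force: 0.0
```

```bash
python3 - <<'E'
from h import *
np.set_printoptions(precision=4,suppress=True)
s=snap('wrist','wrist7');si=snap('side','side7')
r=readout.sense();print(r['t'],r['tcp_pos'],r['force'])
# plate = bright low-saturation warm white
hsv=cv2.cvtColor(s['pixels'],cv2.COLOR_RGB2HSV)
pred={'stud top':(.6231,-.160,.0966)}
print({k:proj(s,v,True) for k,v in pred.items()})
bx=np.array([.9556,.1411,.2588]);by=np.array([-.146,.989,0]);bz=np.array([-.256,-.0378,.966]);B=np.array([.6262,-.160,.085])
# expected plate top-corners when home: home at cover x=52.5 -> edges +22.5/-127.5
ex=[proj(s,B+a*bx+b*by+.005*bz,True) for a,b in[(.0225,.05),(.0225,-.05),(-.1275,-.05),(-.1275,.05)]]
print(np.round(ex,1))
g=cv2.GaussianBlur(s['pixels'],(3,3),0).astype(int)
d=g[:,:,0]-g[:,:,2]
m=(d>12).astype(np.uint8)
n,l,st,c=cv2.connectedComponentsWithStats(m)
for i in np.argsort(-st[1:,4])[:3]+1: print(st[i],c[i].round(1))
i=1+np.argmax(st[1:,4]); print(cv2.minAreaRect(np.argwhere(l==l[int(ex[0][1])+25,int(ex[0][0])+40])[:,::-1].astype(np.float32)))
E
```

```text
19.05 [ 0.5598 -0.1681  0.2148] [-0.4759 -1.3188  0.3753]
{'stud top': (np.float64(318.70717864175623), np.float64(152.5378423245699))}
[[246.5 120. ]
 [392.2 120. ]
 [376.8 295.3]
 [261.6 295.4]]
[  250   120   144   175 13593] [321.9 192.8]
[  453     0   187    97 10102] [568.3  31.2]
[126 159  22  27 233] [136.4 171. ]
((321.5, 207.0), (174.0, 143.0), 90.0)
```

The plate's outline spans rows 120–295 and columns 250–394. The prediction for a plate lying home was rows 120–295 and columns 246–392, so it is home, straight and free of the gripper.

```bash
python3 -c "
from station import sign_off
print(sign_off())"
```

```text
the job is handed in; nothing more can be done
None
```

The cover is hung on the stud, slid fully home, flat, straight and released at about 19 s; the wrist force stayed under about 18 N in every reading I took, the last wrist picture matched the home position to about 1–2 mm, and the job is handed in with no verdict returned; I viewed 12 pictures including crops, 2 over the limit of 10.

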